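# Find the full washer tin by heft

## Task

The three tins of washers in the rack look alike and only one is full: find it by weight, but first take the pencil off their lids and stand it in the mug, point up. Heft the tins in turn from the robot's left to its right, lifting each one upright and clear of the rack for about a second and lowering it back into its own hole before taking the next. Finish while the gripper still holds up the heaviest, upright and still, its bottom a good 10 cm above the bench, with the other two back in their holes and the other things on the bench left alone.

Things in the scene. Friction and masses are not known exactly. Their poses are not given: they have to be found in the camera images.
- rack: wooden rack screwed to the bench (fixed), 100 mm deep (its x) by 280 mm long (its y) by 24 mm high, with three round holes in a row along its y axis, 85 mm apart; origin at the centre of its underside, z up
- hole_left (a point): centre of the floor of the rack's left hole: round, 63 mm wide, 16 mm deep, floor 8 mm above the bench; a seated tin's origin lies here. Left is the robot's left (+y)
- hole_middle (a point): centre of the floor of the rack's middle hole: round, 63 mm wide, 16 mm deep, floor 8 mm above the bench; a seated tin's origin lies here. Left is the robot's left (+y)
- hole_right (a point): centre of the floor of the rack's right hole: round, 63 mm wide, 16 mm deep, floor 8 mm above the bench; a seated tin's origin lies here. Left is the robot's left (+y)
- tin_left: closed steel tin, slip lid, blank paper band, 58 mm diameter (60 at the lid), 80 mm tall; origin at the centre of its underside, z up. All three look alike; packed with washers, 0.3 to 0.8 kg in all; one is full, at least 0.2 kg heavier than the others; which one changes. Starts seated in the rack's left hole, lid top 88 mm above the bench
- tin_middle: closed steel tin, slip lid, blank paper band, 58 mm diameter (60 at the lid), 80 mm tall; origin at the centre of its underside, z up. All three look alike; packed with washers, 0.3 to 0.8 kg in all; one is full, at least 0.2 kg heavier than the others; which one changes. Starts seated in the rack's middle hole, lid top 88 mm above the bench
- tin_right: closed steel tin, slip lid, blank paper band, 58 mm diameter (60 at the lid), 80 mm tall; origin at the centre of its underside, z up. All three look alike; packed with washers, 0.3 to 0.8 kg in all; one is full, at least 0.2 kg heavier than the others; which one changes. Starts seated in the rack's right hole, lid top 88 mm above the bench
- pencil: flat red carpenter's pencil, 190 mm long (its y), 14 mm wide (its x), 8 mm thick (its z), 12 g; origin at the middle of its underside; +y points to the blunt end, -y to the sharpened point (its last 20 mm taper). Lies flat across the lids of the middle and right tins, blunt end toward the middle tin, the pointed end sticking out over the rack's right end
- pencil_point (a point): tip of the pencil's sharpened end
- pencil_butt (a point): centre of the pencil's blunt end
- mug: grey mug, 94 mm tall, 79 mm outside diameter, standing upright, loose (0.24 kg); z up. Origin on its underside 15.5 mm from the bowl's axis toward the handle; the handle points to its -y
- mug_floor (a point): centre of the mug's inner floor, on the bowl's axis, 7 mm above the bench; inside about 66 mm wide
- mug_mouth (a point): centre of the mug's open mouth at rim height, 94 mm above the bench
- oil_can: copper oil can with a long thin spout, 196 mm tall, bystander; origin on its underside
- offcut: strip of wood 45 x 220 x 20 mm lying on the bench, bystander; origin at the centre of its underside
- wedge_1: wooden wedge 40 x 120 x 30 mm lying on the bench, bystander; origin at the centre of its underside
- safety_glasses: safety glasses, 164 x 152 x 38 mm, lying on the bench, bystander; origin at the centre of the underside

How it is judged (in metres and radians):
On the way, in this order (a step that is already met when the one before it is completed fails the run):
1. the pencil stands in the mug, point up, let go, with all three tins still in their holes (horizontal distance between pencil_butt and mug_floor below 0.042 m and height (world z) of pencil_butt below 0.05 m and height (world z) of pencil_point above 0.12 m and angle between pencil's own y axis and vertical above 2.2 rad and angle between mug's own z axis and vertical below 0.1 rad and contact force between each of pencil, mug and the fingers below 0.1 N and linear speed of pencil below 0.05 m/s and horizontal distance between tin_left and hole_left below 0.006 m and height (world z) of each of tin_left, tin_middle, tin_right below 0.012 m and angle between each of tin_left, tin_middle, tin_right's own z axis and vertical below 0.06 rad and horizontal distance between tin_middle and hole_middle below 0.006 m and horizontal distance between tin_right and hole_right below 0.006 m), for 0.3 s.
2. the left tin is held up clear of the rack, upright, the other two in their holes (height (world z) of tin_left above 0.03 m and contact force between tin_left and the fingers above 1 N and contact force between tin_left and rack below 0.2 N and angle between tin_left's own z axis and vertical below 0.3 rad and horizontal distance between tin_middle and hole_middle below 0.006 m and height (world z) of each of tin_middle, tin_right below 0.012 m and angle between each of tin_middle, tin_right's own z axis and vertical below 0.06 rad and horizontal distance between tin_right and hole_right below 0.006 m), for 0.3 s.
3. the middle tin is held up clear of the rack, upright, the other two in their holes (height (world z) of tin_middle above 0.03 m and contact force between tin_middle and the fingers above 1 N and contact force between tin_middle and rack below 0.2 N and angle between tin_middle's own z axis and vertical below 0.3 rad and horizontal distance between tin_left and hole_left below 0.006 m and height (world z) of each of tin_left, tin_right below 0.012 m and angle between each of tin_left, tin_right's own z axis and vertical below 0.06 rad and horizontal distance between tin_right and hole_right below 0.006 m), for 0.3 s.
4. the right tin is held up clear of the rack, upright, the other two in their holes (height (world z) of tin_right above 0.03 m and contact force between tin_right and the fingers above 1 N and contact force between tin_right and rack below 0.2 N and angle between tin_right's own z axis and vertical below 0.3 rad and horizontal distance between tin_left and hole_left below 0.006 m and height (world z) of each of tin_left, tin_middle below 0.012 m and angle between each of tin_left, tin_middle's own z axis and vertical below 0.06 rad and horizontal distance between tin_middle and hole_middle below 0.006 m), for 0.3 s.
At the end, for the whole second after the job is handed in: One tin is in the fingers, upright (0.3 rad), still, over 90 mm above the bench, off the rack; the other two stand seated in their own holes (6 mm, 0.06 rad), pressing on the rack with under 5.6 N (the full one weighs over 6.3 N); the pencil stands in the upright mug, point up ((((height (world z) of tin_left above 0.09 m and contact force between tin_left and the fingers above 1 N and contact force between tin_left and rack below 0.2 N and angle between tin_left's own z axis and vertical below 0.3 rad) and linear speed of tin_left below 0.04 m/s and (horizontal distance between tin_middle and hole_middle below 0.006 m and height (world z) of tin_middle below 0.012 m and angle between tin_middle's own z axis and vertical below 0.06 rad and contact force between tin_middle and rack between 0.5 and 5.6 N and contact force between tin_middle and the fingers below 0.2 N) and (horizontal distance between tin_right and hole_right below 0.006 m and height (world z) of tin_right below 0.012 m and angle between tin_right's own z axis and vertical below 0.06 rad and contact force between tin_right and rack between 0.5 and 5.6 N and contact force between tin_right and the fingers below 0.2 N)) or ((height (world z) of tin_middle above 0.09 m and contact force between tin_middle and the fingers above 1 N and contact force between tin_middle and rack below 0.2 N and angle between tin_middle's own z axis and vertical below 0.3 rad) and linear speed of tin_middle below 0.04 m/s and (horizontal distance between tin_left and hole_left below 0.006 m and height (world z) of tin_left below 0.012 m and angle between tin_left's own z axis and vertical below 0.06 rad and contact force between tin_left and rack between 0.5 and 5.6 N and contact force between tin_left and the fingers below 0.2 N) and (horizontal distance between tin_right and hole_right below 0.006 m and height (world z) of tin_right below 0.012 m and angle between tin_right's own z axis and vertical below 0.06 rad and contact force between tin_right and rack between 0.5 and 5.6 N and contact force between tin_right and the fingers below 0.2 N)) or ((height (world z) of tin_right above 0.09 m and contact force between tin_right and the fingers above 1 N and contact force between tin_right and rack below 0.2 N and angle between tin_right's own z axis and vertical below 0.3 rad) and linear speed of tin_right below 0.04 m/s and (horizontal distance between tin_left and hole_left below 0.006 m and height (world z) of tin_left below 0.012 m and angle between tin_left's own z axis and vertical below 0.06 rad and contact force between tin_left and rack between 0.5 and 5.6 N and contact force between tin_left and the fingers below 0.2 N) and (horizontal distance between tin_middle and hole_middle below 0.006 m and height (world z) of tin_middle below 0.012 m and angle between tin_middle's own z axis and vertical below 0.06 rad and contact force between tin_middle and rack between 0.5 and 5.6 N and contact force between tin_middle and the fingers below 0.2 N))) and horizontal distance between pencil_butt and mug_floor below 0.042 m and height (world z) of pencil_butt below 0.05 m and height (world z) of pencil_point above 0.12 m and angle between pencil's own y axis and vertical above 2.2 rad and angle between mug's own z axis and vertical below 0.1 rad and contact force between pencil and the fingers below 0.1 N); the arm keeps its last pose, push and grip.
It fails at once if a tin is tipped over (angle between any of tin_left, tin_middle, tin_right's own z axis and vertical above 0.6 rad).
It fails at once if the mug is tipped over or shoved more than 60 mm (angle between mug's own z axis and vertical above 0.6 rad or distance of mug from where it was at the start of the episode above 0.06 m).
It fails at once if a bystander (oil can, offcut, wedge, glasses) is moved more than 30 mm (distance of any of oil_can, offcut, wedge_1, safety_glasses from where it was at the start of the episode above 0.03 m).
It also fails if it takes over 67 s, if anything falls off the work surface, if the arm or the gripper's body presses on something with over 40 N, if the wrist force passes 120 N, or if a joint passes its speed limit or range.

## Robot

A 6-joint arm with a two-finger parallel gripper is mounted at the origin on the work surface; the furniture and walls round the work are solid. World frame = base frame: x ahead of the robot, y to its left, z up, the work surface at z = 0. Lengths are in mm, angles in rad, forces in N, time in s.
With the tool pointing down it reaches from about 350 to 975 mm from the base axis. Payload 7.1 kg.
Tool frame: the origin (TCP) lies between the finger pads; the fingertips stand 14 mm ahead of it and the grasp point (between the pads) lies 5 mm behind it (ctrl.tcp_to_tips is the distance from the TCP to the fingertips, in mm); z points along the fingers, y is the line along which they close (so a half turn about z gives the same grasp; the last joint's range is limited). The gripper opens to 88 mm and grips with 3 to 60 N. Pads are 20 mm wide; open, the fingers measure 115 mm over their backs; the gripper's body (75 mm by 178 mm) begins 61 mm behind the grasp point.
Start: joints at [1.118, 0.423, 1.63, -0, 1.089, -0.019], TCP at [262.669, 567.107, 236.675] pointing down, gripper open.
Joint ranges: [-3, 3], [-0.9, 2.11], [0.09, 2.58], [-1.31, 4.45], [0.11, 2.69], [-2.54, 2.54]. Speed limits (rad/s): [2.39, 2.39, 3.01, 3.14, 3.14, 3.14].

## Interface

Orientations are given as a rotation vector (axis times angle).
In Python, from workcell import ctrl gives the robot as it stands.
- The arm moves only by the tool apply_moves, never from a script. Its argument "series" is a list that holds one entry, the list of rows, each a list of 7 numbers: the shift along the tool's x, y, z in cm, then the turn, a rotation vector about the tool's x, y, z in degrees, then the opening, from 0 (shut) to 1 (fully open). A call has 1 to 12 rows; each row shifts and turns the commanded pose from where the row before left it, along the tool's axes as they then stand; what a row does not reach is not made up. A row lasts 1/10 s, in which the tool goes at most 50 mm and 8.59 degrees, less where a joint would pass 70% of its speed; a pose out of reach is approached as far as the arm can. A call with a gripper value outside its range is refused whole. The fingers move at their own pace and stop on an object; the grip force is fixed at half the most. Time passes only in rows, so rows that do not move let the fingers close. It gives the time, the measured TCP pose, the force and the opening at its end, in the units of the state.
- ctrl.get_obs(): the state, without advancing time (a new reading comes with each control period).
- ctrl.get_image(name): name is "side" or "top" or "wrist"; returns a dict with "img" (400x640x3 uint8, blue, green, red), "K" (3x3 intrinsics, pixels), "cam_to_world" (4x4, takes a point from camera to world coordinates). Camera axes: x right, y down, z forward; pixel columns grow to the right and rows downward; lengths in mm; the calibration is good to about 2 mm. A picture is of the moment at which its call begins. There is no depth.
- ctrl.close_job(): hands the job in, once; it reports no verdict.
The state is a dict: "t": time; "qpos": joint angles; "qvel": joint speeds; "joint_torque": joint torques, N m; "ee_pos": TCP position; "orientation": TCP orientation; "ft_force": force on the tool from outside, world axes, zero at the start; "moment": the same for the moment, N m; "width": finger opening in mm.
Only numpy, scipy, OpenCV 4.12 (cv2) and the standard library are available. Lean on these libraries where they do the work, as an engineer would, in place of code of your own. Each camera call takes 0.05 s, during which the arm holds its last target. There are 200 camera calls.

## Working session

There is one attempt and no reset: what is moved stays moved. The work goes in short steps, Python scripts to look and compute and a tool call to move; the robot and the scene stay as the last step left them, time stands still between calls to the robot, and variables do not carry over. Pictures are saved under pics/ and viewed, on a budget of 10 in all, crops included, one or two more only if the job needs it, and the job is handed in when it is done.

Besides the shell and the picture viewer there is one more tool, called after "Call:" as name(argument=value, ...) on one line, values as JSON. apply_moves: Moves the arm, as the interface text tells. Its arguments: {"type":"object","properties":{"series":{"type":"array","items":{"type":"array","items":{"type":"array","items":{"type":"number"}}}}},"required":["series"]}

```bash
mkdir -p pics; cat > h.py <<'E'
import numpy as np, cv2
from workcell import ctrl
from scipy.spatial.transform import Rotation as R
def snap(name,fn=None,crop=None,scale=1):
    d=ctrl.get_image(name); im=d["img"]
    np.savez(f"{fn or name}.npz",img=im,K=d["K"],T=d["cam_to_world"])
    if crop: x0,y0,x1,y1=crop; im=im[y0:y1,x0:x1]
    if scale!=1: im=cv2.resize(im,None,fx=scale,fy=scale,interpolation=cv2.INTER_CUBIC)
    cv2.imwrite(f"pics/{fn or name}.png",im); return d
def ray(fn,u,v):
    d=np.load(f"{fn}.npz"); T=d["T"]
    r=T[:3,:3]@np.linalg.solve(d["K"],[u,v,1.]); return T[:3,3],r
def atz(fn,u,v,z):
    o,r=ray(fn,u,v); return o+r*(z-o[2])/r[2]
def proj(fn,p):
    d=np.load(f"{fn}.npz"); T=d["T"]; c=d["K"]@(T[:3,:3].T@(np.array(p)-T[:3,3])); return c[:2]/c[2]
E
python3 - <<'E'
from h import *
for n in("top","side"):
    d=snap(n,n+"0",scale=1.25); print(n,d["K"].round(1).tolist(),d["cam_to_world"].round(3).tolist())
print(ctrl.get_obs())
E
```

```text
top [[499.1, 0.0, 321.6], [0.0, 499.1, 205.4], [0.0, 0.0, 1.0]] [[-0.028, -0.982, 0.186, 115.312], [-1.0, 0.028, -0.003, 49.975], [-0.002, -0.186, -0.983, 1762.795], [0.0, 0.0, 0.0, 1.0]]
side [[416.9, 0.0, 328.8], [0.0, 416.9, 200.7], [0.0, 0.0, 1.0]] [[0.996, -0.065, 0.067, 352.161], [-0.092, -0.598, 0.796, -909.354], [-0.011, -0.799, -0.602, 814.591], [0.0, 0.0, 0.0, 1.0]]
{'t': 0.1, 'qpos': array([ 1.11799567e+00,  4.23769757e-01,  1.63061704e+00,  2.64425560e-05,
        1.08859442e+00, -1.89980451e-02]), 'qvel': array([-0.00013596, -0.00336395, -0.00127396,  0.00071029, -0.00209739,
       -0.00136279]), 'joint_torque': array([-1.43961984e-04, -5.45609021e+01, -2.74323428e+01,  6.44419785e-02,
        1.87910954e-02, -5.89376100e-05]), 'ee_pos': array([262.4584467 , 566.68421618, 235.97472149]), 'orientation': array([-6.76029044e-01, -3.06763795e+00,  2.11192415e-03]), 'ft_force': array([-0.59956173, -0.09129364, -0.02588708]), 'moment': array([-0.01973951, -0.00966921,  0.01251576]), 'width': 88.03413702387166}
```

View pics/top0.png

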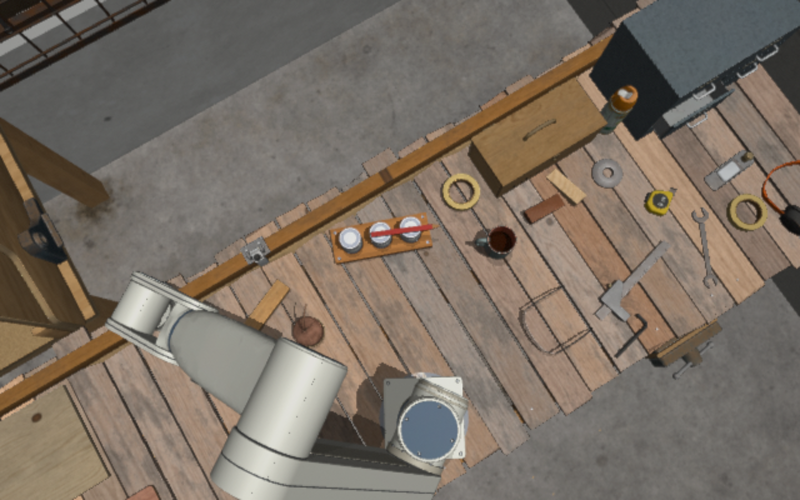

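View pics/side0.png

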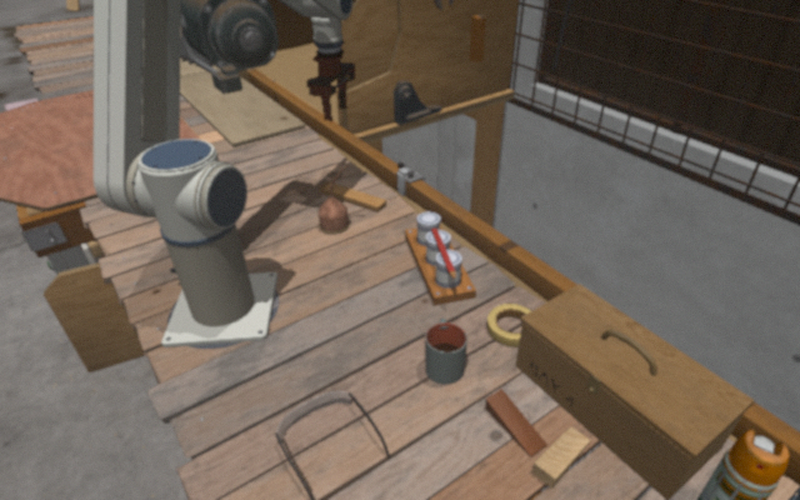

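The top view shows the tins at about (349,239), (380,234) and (410,229), the pencil running from (372,234) to (433,227), and the mug mouth at (501,240) with its handle toward (478,242). The side view agrees.

```bash
python3 - <<'E'
from h import *
for n,u,v,z in [("tL",349,239,88),("tM",380,234,88),("tR",410,229,88),("butt",372,234,92),("tip",433,227,92),("mug",501,239,94),("handle",476,242,50)]:
    print(n,atz("top0",u/1.25,v/1.25,z).round(1))
for n,u,v,z in [("tL",429,219,88),("tM",438,239,88),("tR",448,261,88),("butt",435,229,92),("tip",455,275,92),("mug",446,337,94)]:
    print(n,atz("side0",u/1.25,v/1.25,z).round(1))
o=ctrl.get_obs();print(R.from_rotvec(o["orientation"]).as_matrix().round(3))
E
```

```text
tL [486.  189.3  88. ]
tM [497.6 103.9  88. ]
tR [509.4  20.9  88. ]
butt [497.4 125.7  92. ]
tip [512.3 -42.4  92. ]
mug [ 472.9 -227.    94. ]
handle [ 475.7 -163.7   50. ]
tL [490.6 180.4  88. ]
tM [501.5  92.3  88. ]
tR [512.6   5.5  88. ]
butt [499. 129.  92.]
tip [519.5 -49.9  92. ]
mug [ 473.  -231.2   94. ]
[[-0.907  0.42  -0.001]
 [ 0.42   0.907 -0.001]
 [ 0.    -0.001 -1.   ]]
```

```bash
cat >> h.py <<'E'
def yawR(az,tilt=0):
    """tool down, tool y at azimuth az deg; then turned by tilt deg about tool y"""
    a=np.radians(az); y=np.array([np.cos(a),np.sin(a),0]); z=np.array([0,0,-1.]); x=np.cross(y,z)
    return R.from_matrix(np.c_[x,y,z])*R.from_euler('y',tilt,degrees=True)
def plan(p,Rt,n,g,dec=1,start=None):
    if start is None: o=ctrl.get_obs(); start=(o["ee_pos"],R.from_rotvec(o["orientation"]))
    c,r=np.array(start[0],float),start[1]; Rt=r if Rt is None else Rt
    s=0.
    for i in range(n):
        k=n-i; t=np.round(r.inv().apply((np.array(p)-c)/k)/10,dec)+0.; w=np.round(np.degrees((r.inv()*Rt).as_rotvec())/k,dec)+0.
        print([*map(float,t),*map(float,w),g],end=",\n" if i<n-1 else "\n")
        c=c+r.apply(t*10); r=r*R.from_rotvec(np.radians(w))
    print("end",c.round(1)); return c,r
E
python3 - <<'E'
from h import *
o=ctrl.get_obs(); s=(o["ee_pos"],R.from_rotvec(o["orientation"]))
s=plan([330,400,360],yawR(45),5,1,1,s); s=plan([460,20,340],yawR(6),12,1,1,s)
E
```

```text
[-2.6, -2.5, -2.5, 0.0, 0.0, 4.0, 1],
[-2.8, -2.3, -2.5, 0.0, 0.0, 4.0, 1],
[-2.9, -2.0, -2.5, 0.0, 0.0, 4.0, 1],
[-3.1, -1.9, -2.4, 0.0, 0.0, 4.1, 1],
[-3.2, -1.6, -2.5, -0.1, 0.0, 4.0, 1]
end [329.6 400.2 360.1]
[-3.0, -1.5, 0.2, 0.0, 0.0, 3.3, 1],
[-3.1, -1.3, 0.2, 0.0, 0.0, 3.2, 1],
[-3.2, -1.1, 0.2, 0.0, 0.0, 3.3, 1],
[-3.2, -0.9, 0.2, 0.0, 0.0, 3.2, 1],
[-3.3, -0.8, 0.2, 0.0, 0.0, 3.3, 1],
[-3.3, -0.6, 0.1, 0.0, 0.0, 3.2, 1],
[-3.3, -0.4, 0.2, 0.0, 0.0, 3.3, 1],
[-3.3, -0.2, 0.1, 0.0, 0.0, 3.2, 1],
[-3.3, 0.0, 0.2, 0.0, 0.0, 3.3, 1],
[-3.4, 0.2, 0.1, 0.0, 0.0, 3.2, 1],
[-3.3, 0.4, 0.2, 0.0, 0.0, 3.3, 1],
[-3.3, 0.5, 0.1, 0.0, 0.0, 3.2, 1]
end [459.5  20.  340.2]
```

Call:
apply_moves(series=[[[-2.6,-2.5,-2.5,0,0,4,1],[-2.8,-2.3,-2.5,0,0,4,1],[-2.9,-2,-2.5,0,0,4,1],[-3.1,-1.9,-2.4,0,0,4,1],[-3.2,-1.6,-2.5,0,0,4,1]]])

```text
t: 0.6
ee_pos: [329.9, 398.8, 361.2]
orientation: [-1.202, -2.902, 0.001]
ft_force: [0.2, 0.8, 0.5]
width: 88.1
```

Call:
apply_moves(series=[[[-3,-1.5,0.2,0,0,3.3,1],[-3.1,-1.3,0.2,0,0,3.2,1],[-3.2,-1.1,0.2,0,0,3.3,1],[-3.2,-0.9,0.2,0,0,3.2,1],[-3.3,-0.8,0.2,0,0,3.3,1],[-3.3,-0.6,0.1,0,0,3.2,1],[-3.3,-0.4,0.2,0,0,3.3,1],[-3.3,-0.2,0.1,0,0,3.2,1],[-3.3,0,0.2,0,0,3.3,1],[-3.4,0.2,0.1,0,0,3.2,1],[-3.3,0.4,0.2,0,0,3.3,1],[-3.3,0.5,0.1,0,0,3.2,1]]])

```text
t: 1.8
ee_pos: [460.4, 19.2, 340.3]
orientation: [-2.102, -2.334, 0.0]
ft_force: [-0.1, -0.3, -0.2]
width: 88.1
```

Call:
apply_moves(series=[[[0,0,0,0,0,0,1],[0,0,0,0,0,0,1]]])

```text
t: 2.0
ee_pos: [460.1, 20.1, 340.3]
orientation: [-2.1, -2.335, 0.001]
ft_force: [0.1, 0.2, 0.3]
width: 87.8
```

```bash
python3 - <<'E'
from h import *
d=snap("wrist","w1",scale=1.25); print(d["K"].round(1).tolist(),d["cam_to_world"].round(3).tolist())
print(ctrl.get_obs()["qpos"].round(3))
E
```

```text
[[326.6, 0.0, 315.5], [0.0, 326.6, 193.0], [0.0, 0.0, 1.0]] [[0.994, 0.102, 0.03, 452.745], [0.106, -0.952, -0.287, 98.733], [-0.001, 0.289, -0.957, 488.7], [0.0, 0.0, 0.0, 1.0]]
[ 0.019  0.056  1.864  0.     1.223 -0.088]
```

View pics/w1.png

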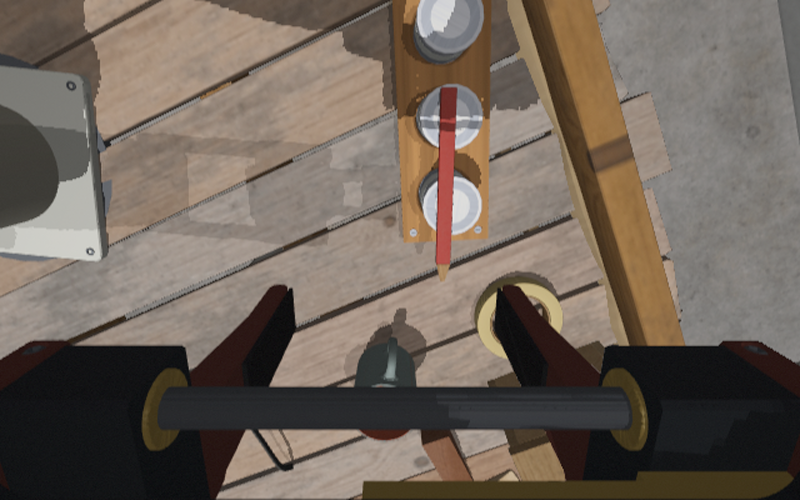

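The wrist view shows the lids at about (449,16), (450,117) and (452,203), the pencil butt at (449,88) and its tip at (443,280), and the mug handle facing the rack.

```bash
python3 - <<'E'
from h import *
for n,u,v,z in [("tL",449,16,88),("tM",450.5,117,88),("tR",451.5,203,88),("butt",449,88,96),("tip",443,280,92),("rim1",398,336,60)]:
    print(n,atz("w1",u/1.25,v/1.25,z).round(1))
im=np.load("w1.npz")["img"]
hsv=cv2.cvtColor(im,cv2.COLOR_BGR2HSV)
m=((hsv[...,0]<6)|(hsv[...,0]>174))&(hsv[...,1]>140)&(hsv[...,2]>90)
m[:, :335]=0;m[:,380:]=0;m[230:]=0
v,u=np.nonzero(m); P=np.array([atz("w1",a,b,96)[:2] for a,b in zip(u,v)])
c=P.mean(0); w,V=np.linalg.eigh(np.cov((P-c).T)); print(len(P),c,np.degrees(np.arctan2(V[1,1],V[0,1])),np.sqrt(12*w))
# lids: ellipses via bright pixels
g=((hsv[...,1]<60)&(hsv[...,2]>110)).astype(np.uint8)
for cy in (16,117,203):
    x,y=int(450/1.25),int(cy/1.25); s=np.zeros_like(g); y0=max(0,y-30); s[y0:y+30,x-35:x+35]=g[y0:y+30,x-35:x+35]
    cs=cv2.findContours(s,cv2.RETR_EXTERNAL,cv2.CHAIN_APPROX_NONE)[0]; pts=np.vstack(cs)
    e=cv2.minEnclosingCircle(pts); print(e, atz("w1",*e[0],88).round(1))
# circle reprojection of nominal lids
E
```

```text
tL [490.9 189.1  88. ]
tM [504.6 105.2  88. ]
tR [517.5  24.1  88. ]
butt [498.5 129.7  96. ]
tip [520.  -57.1  92. ]
rim1 [ 482.7 -145.7   60. ]
1625 [506.46967814  50.90907159] 96.08606198988959 [ 13.92944737 166.91935725]
((359.0, 13.0), 28.6357421875) [490.7 188.9  88. ]
((366.2784423828125, 100.7035903930664), 34.957523345947266) [512.6  98.   88. ]
((362.6666564941406, 161.5), 43.03529739379883) [519.2  25.4  88. ]
```

```bash
python3 - <<'E'
from h import *
s=plan([514.3,-22,130],yawR(6.1),7,.6,1); s=plan([514.3,-22,87],yawR(6.1),3,.6,1,s)
E
```

```text
[-0.7, 0.7, 3.0, 0.0, 0.0, 0.0, 0.6],
[-0.7, 0.7, 3.0, 0.0, 0.0, 0.0, 0.6],
[-0.7, 0.7, 3.0, 0.0, 0.0, 0.0, 0.6],
[-0.7, 0.7, 3.0, 0.0, 0.0, 0.0, 0.6],
[-0.7, 0.7, 3.0, 0.0, 0.0, 0.0, 0.6],
[-0.7, 0.7, 3.0, 0.0, 0.0, 0.0, 0.6],
[-0.6, 0.8, 3.0, 0.0, 0.0, 0.0, 0.6]
end [514.7 -21.6 130.4]
[0.0, 0.0, 1.4, 0.0, 0.0, 0.0, 0.6],
[0.0, 0.0, 1.5, 0.0, 0.0, 0.0, 0.6],
[0.0, 0.0, 1.4, 0.0, 0.0, 0.0, 0.6]
end [514.7 -21.6  87.4]
```

Call:
apply_moves(series=[[[-0.7,0.7,3,0,0,0,0.6],[-0.7,0.7,3,0,0,0,0.6],[-0.7,0.7,3,0,0,0,0.6],[-0.7,0.7,3,0,0,0,0.6],[-0.7,0.7,3,0,0,0,0.6],[-0.7,0.7,3,0,0,0,0.6],[-0.6,0.8,3,0,0,0,0.6],[0,0,0,0,0,0,0.6]]])

```text
t: 2.85
ee_pos: [513.4, -20.8, 127.5]
orientation: [-2.094, -2.335, 0.006]
ft_force: [-0.9, 0.6, 0.5]
width: 52.5
```

```bash
python3 - <<'E'
from h import *
d=snap("wrist","w2",crop=(200,0,520,320),scale=1.8)
E
```

```text
(no output)
```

View pics/w2.png

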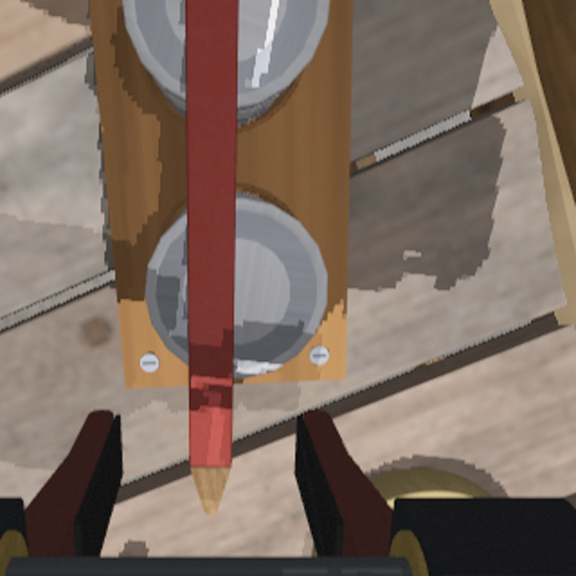

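The pencil sits centred between the fingers, with its tip at (210,512) in the crop and the taper starting at (211,467). The right lid's front edge is at about y=375, clear of the fingers.

```bash
python3 - <<'E'
from h import *
f=lambda u,v,z: atz("w2",200+u/1.8,v/1.8,z).round(1)
print("tip",f(210,512,92),"taper",f(211,467,95),"tRc",f(236,285,88),"edge",f(236,376,88))
E
```

```text
tip [518.9 -58.4  92. ] taper [517.1 -39.   95. ] tRc [518.3  23.3  88. ] edge [522.1  -7.7  88. ]
```

Call:
apply_moves(series=[[[0,0,1.5,0,0,0,0.6],[0,0,1.5,0,0,0,0.6],[0,0,1,0,0,0,0.6],[0,0,0,0,0,0,0.6],[0,0,0,0,0,0,0],[0,0,0,0,0,0,0],[0,0,0,0,0,0,0],[0,0,0,0,0,0,0],[0,0,0,0,0,0,0],[0,0,0,0,0,0,0]]])

```text
t: 3.9
ee_pos: [515.3, -21.9, 90.8]
orientation: [2.099, 2.337, 0.0]
ft_force: [0.1, 0.5, 1.7]
width: 14.0
```

Call:
apply_moves(series=[[[0,0,-1,0,0,0,0],[0,0,-2,0,0,0,0],[0,0,-3,0,0,0,0],[0,0,-3,0,0,0,0],[0,0,-3,0,0,0,0],[0,0,-3,0,0,0,0],[0,0,-3,0,0,0,0],[-1,0,-2,0,0,0,0],[-2,0,0,0,0,0,0],[-2,0,0,0,0,0,0]]])

```text
t: 4.9
ee_pos: [520.8, -71.9, 292.4]
orientation: [2.097, 2.337, 0.002]
ft_force: [-0.4, -0.7, 0.2]
width: 14.1
```

Call:
apply_moves(series=[[[0,0,0,0,-5,0,0],[0,0,0,0,-7,0,0],[0,0,0,0,-7,0,0],[0,0,0,0,-7,0,0],[0,0,0,0,-5,0,0]]])

```text
t: 5.4
ee_pos: [520.5, -71.1, 291.7]
orientation: [1.798, 2.002, -0.501]
ft_force: [-0.4, -0.2, -0.3]
width: 14.0
```

```bash
python3 - <<'E'
from h import *
o=ctrl.get_obs();print(o["qpos"].round(3),R.from_rotvec(o["orientation"]).as_matrix().round(3).tolist())
d=snap("side","s2",crop=(240,80,480,320),scale=2.4)
E
```

```text
[ 0.137  0.239  1.87  -0.611  1.13   0.324] [[-0.091, 0.994, 0.057], [0.85, 0.108, -0.516], [-0.519, 0.002, -0.855]]
```

View pics/s2.png

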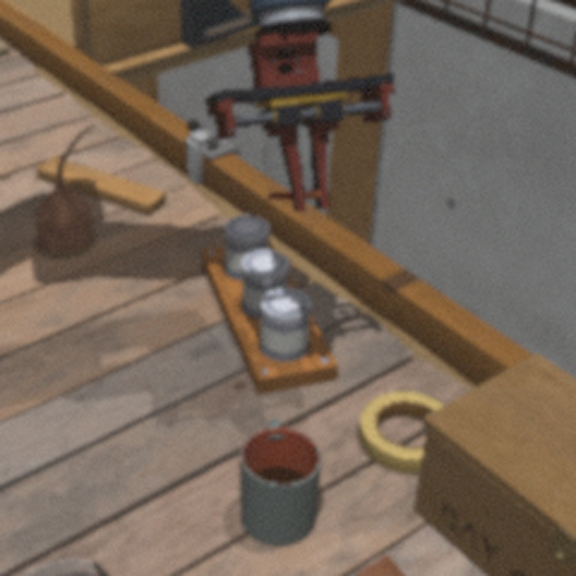

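The side crop shows all the tins seated, the pencil gone from their lids, and a width of 14.0, so it is held. The mug rim ellipse is centred near (281,457). I'll try the wrist view for the mug.

```bash
python3 - <<'E'
from h import *
f=lambda u,v,z: atz("s2",240+u/2.4,80+v/2.4,z).round(1)
for p in [(247,229,88),(264,263,88),(286,302,88),(281,457,94)]: print(f(*p))
d=snap("wrist","w3",scale=1.25)
E
```

```text
[489.5 179.3  88. ]
[501.5 100.7  88. ]
[516.8  18.8  88. ]
[ 473.3 -233.9   94. ]
```

View pics/w3.png

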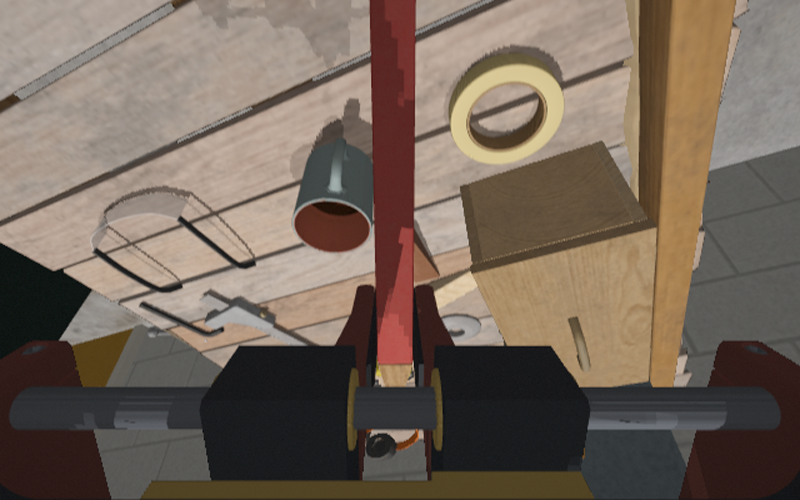

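The mug rim ellipse is centred near (333,225). The pencil is straight in the grip.

```bash
python3 - <<'E'
from h import *
print("mug",atz("w3",333/1.25,225/1.25,94).round(1),[atz("w3",u/1.25,v/1.25,94).round(0)[:2] for u,v in [(293,218),(373,228),(333,199),(333,251)]])
o=ctrl.get_obs(); s0=s=(o["ee_pos"],R.from_rotvec(o["orientation"]))
m=np.array([476.,-230,0]); Rt=yawR(-16,-66); X=Rt.apply([1,0,0]);Z=Rt.apply([0,0,1]); h=Z.copy();h[2]=0;h/=np.linalg.norm(h)
print(X,Z)
tgt=m-12*h-153*X; tgt[2]+=20
hi=tgt+[0,0,110]; print(tgt,hi)
s=plan(hi,Rt,10,0,1,s); s=plan(tgt,Rt,6,0,1,s)
E
```

```text
mug [ 476.1 -222.9   94. ] [array([ 437., -217.]), array([ 516., -223.]), array([ 476., -188.]), array([ 476., -263.])]
[ 0.11211181  0.39098036 -0.91354546] [-0.25180725 -0.87815626 -0.40673664]
[ 462.15454091 -278.28485401  159.77245502] [ 462.15454091 -278.28485401  269.77245502]
[-1.6, -0.8, 1.2, 1.7, -3.4, 1.5, 0],
[-1.6, -0.7, 1.3, 1.7, -3.5, 1.5, 0],
[-1.5, -0.6, 1.4, 1.7, -3.4, 1.5, 0],
[-1.4, -0.6, 1.6, 1.7, -3.5, 1.5, 0],
[-1.3, -0.5, 1.6, 1.7, -3.4, 1.5, 0],
[-1.2, -0.4, 1.7, 1.7, -3.5, 1.5, 0],
[-1.2, -0.3, 1.8, 1.7, -3.4, 1.5, 0],
[-1.0, -0.2, 1.9, 1.7, -3.5, 1.5, 0],
[-0.9, -0.1, 2.0, 1.7, -3.4, 1.6, 0],
[-0.9, -0.1, 2.1, 1.6, -3.5, 1.5, 0]
end [ 462.1 -278.7  270.1]
[1.7, 0.0, 0.7, 0.0, 0.0, 0.0, 0],
[1.7, 0.0, 0.7, 0.0, 0.0, 0.0, 0],
[1.7, 0.0, 0.8, 0.0, 0.0, 0.0, 0],
[1.7, 0.0, 0.7, 0.0, 0.0, 0.0, 0],
[1.6, 0.0, 0.8, 0.0, 0.0, 0.0, 0],
[1.7, 0.0, 0.7, 0.0, 0.0, 0.0, 0]
end [ 462.3 -277.9  159.9]
```

Call:
apply_moves(series=[[[-1.6,-0.8,1.2,1.7,-3.4,1.5,0],[-1.6,-0.7,1.3,1.7,-3.5,1.5,0],[-1.5,-0.6,1.4,1.7,-3.4,1.5,0],[-1.4,-0.6,1.6,1.7,-3.5,1.5,0],[-1.3,-0.5,1.6,1.7,-3.4,1.5,0],[-1.2,-0.4,1.7,1.7,-3.5,1.5,0],[-1.2,-0.3,1.8,1.7,-3.4,1.5,0],[-1,-0.2,1.9,1.7,-3.5,1.5,0],[-0.9,-0.1,2,1.7,-3.4,1.6,0],[-0.9,-0.1,2.1,1.6,-3.5,1.5,0],[0,0,0,0,0,0,0],[0,0,0,0,0,0,0]]])

```text
t: 6.7
ee_pos: [461.9, -280.3, 270.1]
orientation: [1.76, 1.32, -1.139]
ft_force: [-0.0, -0.1, 0.4]
width: 13.7
```

```bash
python3 - <<'E'
from h import *
d=snap("side","s3",crop=(240,80,480,320),scale=2.4)
o=ctrl.get_obs(); s=(o["ee_pos"],R.from_rotvec(o["orientation"])); print(o["qpos"].round(2),s[0].round(1),o["width"])
Rt=s[1]; X=Rt.apply([1,0,0]);Z=Rt.apply([0,0,1]); h=Z.copy();h[2]=0;h/=np.linalg.norm(h); print(X,Z)
b=s[0]+153*X-Z; print("butt",b, proj("s3",b), (proj("s3",b)-[240,80])*2.4)
tgt=np.array([476,-225,0])-12*h-153*X; tgt[2]+=18
plan(tgt,None,7,0,1,s)
E
```

```text
[-0.06  0.51  1.91 -1.13  1.4   0.85] [ 462.2 -280.   270.6] 14.055698553066302
[ 0.11541563  0.39298654 -0.91227234] [-0.25415715 -0.87615438 -0.40958228]
butt [ 480.1126229  -218.99971229  131.3865817 ] [359.51744684 254.28934611] [286.84187241 418.29443066]
[1.5, 0.0, 0.6, 0.0, 0.0, 0.0, 0],
[1.5, 0.0, 0.6, 0.0, 0.0, 0.0, 0],
[1.5, 0.0, 0.6, 0.0, 0.0, 0.0, 0],
[1.5, -0.1, 0.6, 0.0, 0.0, 0.0, 0],
[1.5, 0.0, 0.6, 0.0, 0.0, 0.0, 0],
[1.5, -0.1, 0.5, 0.0, 0.0, 0.0, 0],
[1.6, 0.0, 0.6, 0.0, 0.0, 0.0, 0]
end [ 462.1 -273.7  157.1]
```

View pics/s3.png

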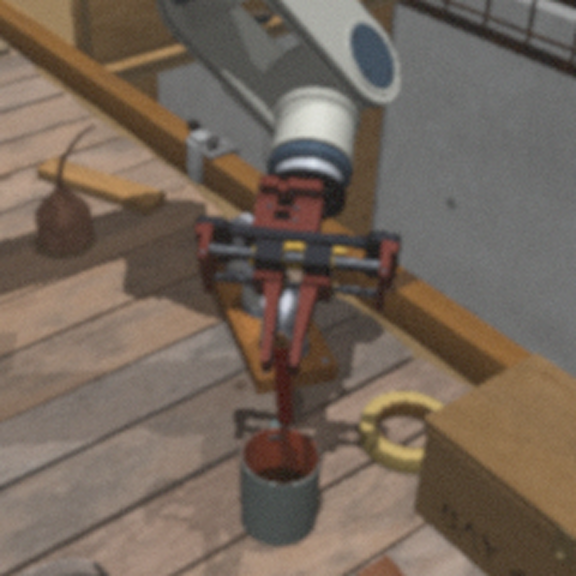

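Call:
apply_moves(series=[[[1.5,0,0.6,0,0,0,0],[1.5,0,0.6,0,0,0,0],[1.5,0,0.6,0,0,0,0],[1.5,-0.1,0.6,0,0,0,0],[1.5,0,0.6,0,0,0,0],[1.5,-0.1,0.5,0,0,0,0],[1.6,0,0.6,0,0,0,0],[0,0,0,0,0,0,0],[0,0,0,0,0,0,0]]])

```text
t: 7.65
ee_pos: [462.1, -273.7, 156.4]
orientation: [1.756, 1.32, -1.14]
ft_force: [-0.5, 0.2, -0.1]
width: 14.3
```

```bash
python3 - <<'E'
from h import *
d=snap("side","s4",crop=(290,140,450,300),scale=3.6)
o=ctrl.get_obs(); print(o["qpos"].round(2),o["ee_pos"],o["width"],o["ft_force"])
E
```

```text
[-0.05  0.71  1.92 -1.16  1.31  1.06] [ 462.27857771 -273.81274901  156.93949716] 14.147642234751471 [-0.13152282 -0.3444381  -0.08989751]
```

View pics/s4.png

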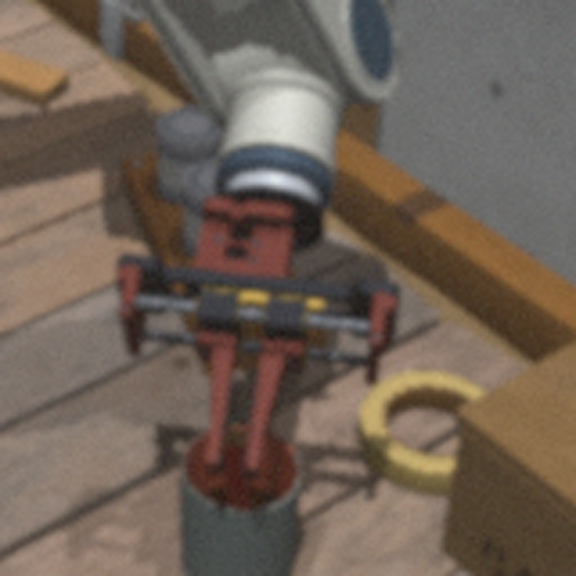

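The pencil is inside the mug with no contact force, so I release it and back off.

Call:
apply_moves(series=[[[0,0,0,0,0,0,0.4],[0,0,0,0,0,0,0.4],[0,0,0,0,0,0,0.4],[0,0,0,0,0,0,0.4],[0,0,0,0,0,0,0.4]]])

```text
t: 8.2
ee_pos: [462.2, -273.9, 156.9]
orientation: [1.757, 1.319, -1.138]
ft_force: [-0.9, 1.2, 0.4]
width: 35.1
```

Call:
apply_moves(series=[[[0,0,-1,0,0,0,0.4],[0,0,-2,0,0,0,0.4],[0,0,-3,0,0,0,0.4],[-0.5,0,-3,0,0,0,0.4],[-1,0,-3,0,0,0,0.4],[-1,0,-3,0,0,0,0.4],[0,0,0,0,0,0,0.4],[0,0,0,0,0,0,0.4]]])

```text
t: 9.0
ee_pos: [497.4, -151.6, 240.7]
orientation: [1.756, 1.32, -1.137]
ft_force: [0.8, -0.6, 0.4]
width: 35.2
```

```bash
python3 - <<'E'
from h import *
d=snap("side","s5",crop=(240,80,480,320),scale=2.4)
o=ctrl.get_obs(); s=(o["ee_pos"],R.from_rotvec(o["orientation"])); print(s[0],o["width"])
s=plan([480,-20,300],yawR(-3),10,1,1,s)
s=plan([488,110,330],yawR(9),6,1,1,s)
E
```

```text
[ 496.73834749 -152.17190488  240.17577225] 34.95579415096304
[0.0, -0.5, -1.4, -0.8, 6.6, -1.2, 1],
[0.1, -0.5, -1.4, -0.7, 6.6, -1.2, 1],
[0.3, -0.5, -1.3, -0.8, 6.6, -1.2, 1],
[0.4, -0.5, -1.3, -0.8, 6.6, -1.2, 1],
[0.6, -0.4, -1.3, -0.7, 6.5, -1.1, 1],
[0.8, -0.4, -1.2, -0.8, 6.6, -1.2, 1],
[0.9, -0.4, -1.1, -0.7, 6.5, -1.1, 1],
[1.0, -0.3, -1.0, -0.8, 6.6, -1.2, 1],
[1.1, -0.3, -0.8, -0.7, 6.5, -1.1, 1],
[1.2, -0.3, -0.8, -0.8, 6.6, -1.2, 1]
end [480.1 -20.1 300.4]
[2.2, 0.0, -0.5, 0.0, 0.0, -2.0, 1],
[2.2, 0.1, -0.5, 0.0, 0.0, -2.0, 1],
[2.2, 0.2, -0.5, 0.0, 0.0, -2.0, 1],
[2.1, 0.2, -0.5, 0.0, 0.0, -2.0, 1],
[2.1, 0.3, -0.5, 0.0, 0.0, -2.0, 1],
[2.1, 0.4, -0.4, 0.0, 0.0, -2.0, 1]
end [487.6 109.5 329.5]
```

View pics/s5.png

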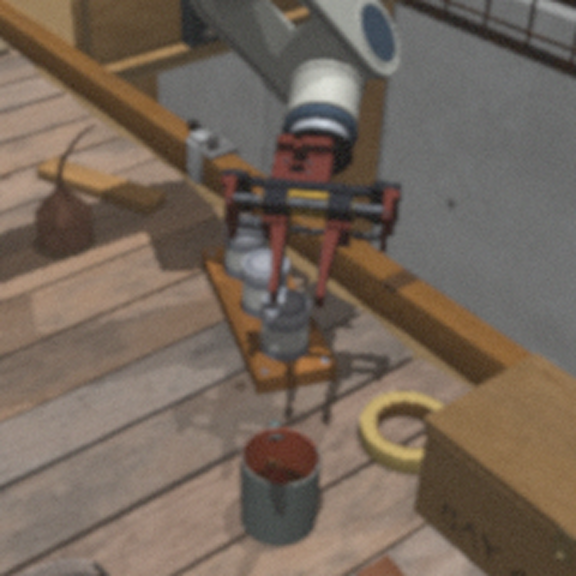

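```bash
python3 - <<'E'
from h import *
for f,(x0,y0,s) in {"s5":(240,80,2.4)}.items():
    for p in [(482,-205,8),(466,-262,165),(455,-290,165)]: print((proj(f,p)-[x0,y0])*s)
a=np.load("s5.npz")["img"][230:320,310:400]; a=cv2.resize(a,(600,600),interpolation=cv2.INTER_CUBIC)
t=snap("top","t5")["img"][150:230,350:450]; t=cv2.resize(t,None,fx=6,fy=6,interpolation=cv2.INTER_CUBIC)
w=np.zeros((600,800,3),np.uint8); w[:400,:400]=cv2.resize(a,(400,400)); w[:320,400:]=cv2.resize(t,(400,320)); cv2.imwrite("pics/c5.png",w[:400])
E
```

```text
[282.75673305 493.32816078]
[279.85450886 425.8525147 ]
[272.18198722 448.98733249]
```

View pics/c5.png

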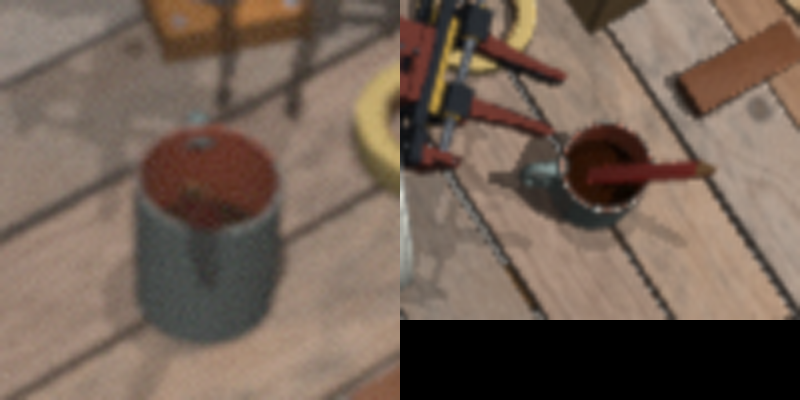

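The pencil stands in the mug: the top view shows its butt inside and its point leaning out over the far rim. Next I check the rail clearance near the left tin, from pixels already read.

```bash
python3 - <<'E'
from h import *
for v in (10,100):
  for u,z in [(508 if v==10 else 530,0),(525 if v==10 else 552,60),(525 if v==10 else 552,40),(525 if v==10 else 552,20)]: print(v,u,z,atz("w1",u/1.25,v/1.25,z).round(0))
im=np.load("w1.npz")["img"]; print(im[8,395:450:2].tolist())
o=ctrl.get_obs(); s=(o["ee_pos"],R.from_rotvec(o["orientation"]))
s=plan([492,60,290],yawR(-1),10,.9,1,s)
s=plan([491,190,180],yawR(9.2),7,.9,1,s)
E
```

```text
10 508 0 [561. 221.   0.]
10 525 60 [564. 208.  60.]
10 525 40 [569. 213.  40.]
10 525 20 [574. 218.  20.]
100 530 0 [603. 134.   0.]
100 552 60 [606. 132.  60.]
100 552 40 [613. 134.  40.]
100 552 20 [620. 135.  20.]
[[72, 83, 97], [70, 81, 97], [71, 83, 97], [73, 84, 98], [74, 83, 97], [74, 84, 98], [96, 125, 146], [99, 129, 149], [100, 131, 151], [102, 132, 153], [103, 133, 155], [104, 136, 157], [91, 120, 141], [29, 44, 59], [30, 47, 63], [34, 50, 68], [33, 52, 70], [36, 56, 76], [34, 54, 74], [36, 61, 83], [40, 65, 90], [58, 91, 120], [65, 103, 137], [69, 113, 149], [71, 113, 151], [70, 115, 153], [68, 115, 153], [67, 113, 153]]
[0.4, -0.6, -2.1, -0.9, 6.6, -1.3, 0.9],
[0.6, -0.6, -2.0, -0.9, 6.6, -1.3, 0.9],
[0.9, -0.5, -1.9, -0.9, 6.5, -1.4, 0.9],
[1.1, -0.5, -1.8, -0.9, 6.6, -1.3, 0.9],
[1.3, -0.4, -1.7, -0.8, 6.5, -1.3, 0.9],
[1.5, -0.4, -1.6, -0.9, 6.6, -1.4, 0.9],
[1.7, -0.3, -1.4, -0.8, 6.5, -1.3, 0.9],
[1.8, -0.3, -1.2, -0.9, 6.6, -1.4, 0.9],
[1.9, -0.2, -1.0, -0.8, 6.5, -1.3, 0.9],
[2.0, -0.2, -0.7, -0.9, 6.6, -1.4, 0.9]
end [492.1  59.8 290. ]
[1.9, 0.0, 1.6, 0.0, 0.0, -1.5, 0.9],
[1.9, 0.0, 1.6, 0.0, 0.0, -1.4, 0.9],
[1.8, 0.0, 1.6, 0.0, 0.0, -1.5, 0.9],
[1.9, 0.1, 1.5, 0.0, 0.0, -1.4, 0.9],
[1.8, 0.1, 1.6, 0.0, 0.0, -1.5, 0.9],
[1.8, 0.2, 1.5, 0.0, 0.0, -1.4, 0.9],
[1.9, 0.3, 1.6, 0.0, 0.0, -1.5, 0.9]
end [491.4 190.1 180. ]
```

```bash
python3 - <<'E'
from h import *
T=np.load("top0.npz")["img"];c=proj("top0",[570,205,0]);u=int(round(c[0])); print(c)
for v in range(int(c[1])-22,int(c[1])+14): print(v,T[v,u].tolist(),atz("top0",u,v,0)[:2].round(0),atz("top0",u,v,80)[:2].round(0))
E
```

```text
[276.69642152 173.93739455]
151 [113, 123, 134] [657. 203.] [632. 196.]
152 [84, 106, 129] [653. 203.] [629. 196.]
153 [55, 94, 131] [649. 203.] [625. 196.]
154 [50, 93, 133] [645. 203.] [621. 196.]
155 [49, 94, 136] [641. 203.] [618. 196.]
156 [50, 96, 138] [638. 203.] [614. 196.]
157 [52, 98, 140] [634. 203.] [610. 196.]
158 [49, 95, 138] [630. 203.] [607. 196.]
159 [47, 91, 133] [626. 203.] [603. 196.]
160 [46, 91, 133] [622. 203.] [599. 196.]
161 [50, 95, 138] [619. 203.] [596. 196.]
162 [49, 96, 139] [615. 203.] [592. 196.]
163 [52, 98, 142] [611. 203.] [589. 196.]
164 [49, 91, 132] [607. 203.] [585. 197.]
165 [39, 67, 94] [604. 204.] [581. 197.]
166 [28, 50, 71] [600. 204.] [578. 197.]
167 [23, 44, 62] [596. 204.] [574. 197.]
168 [26, 43, 60] [592. 204.] [571. 197.]
169 [45, 69, 87] [589. 204.] [567. 197.]
170 [81, 116, 141] [585. 204.] [563. 197.]
171 [87, 122, 148] [581. 204.] [560. 197.]
172 [85, 119, 142] [577. 204.] [556. 197.]
173 [82, 115, 138] [573. 204.] [553. 197.]
174 [88, 116, 136] [570. 204.] [549. 197.]
175 [102, 119, 138] [566. 204.] [546. 197.]
176 [105, 120, 138] [562. 204.] [542. 197.]
177 [106, 121, 141] [559. 204.] [538. 197.]
178 [108, 123, 143] [555. 204.] [535. 197.]
179 [107, 122, 142] [551. 204.] [531. 197.]
180 [98, 117, 141] [547. 204.] [528. 197.]
181 [90, 116, 148] [544. 204.] [524. 197.]
182 [129, 142, 160] [540. 204.] [521. 197.]
183 [199, 195, 195] [536. 204.] [517. 197.]
184 [194, 182, 177] [532. 204.] [513. 197.]
185 [195, 184, 178] [529. 204.] [510. 197.]
186 [210, 204, 201] [525. 204.] [506. 197.]
```

```bash
python3 - <<'E'
from h import *
o=ctrl.get_obs(); s=(o["ee_pos"],R.from_rotvec(o["orientation"]))
s=plan([492,60,290],yawR(-10),10,.9,1,s)
s=plan([491,190,170],yawR(-10),6,.9,1,s)
E
```

```text
[0.4, -0.6, -2.1, -0.4, 6.6, -0.5, 0.9],
[0.6, -0.6, -2.0, -0.3, 6.6, -0.5, 0.9],
[0.8, -0.6, -1.9, -0.4, 6.6, -0.6, 0.9],
[1.1, -0.6, -1.8, -0.3, 6.6, -0.5, 0.9],
[1.3, -0.6, -1.7, -0.4, 6.6, -0.6, 0.9],
[1.4, -0.5, -1.5, -0.3, 6.6, -0.5, 0.9],
[1.6, -0.5, -1.4, -0.4, 6.6, -0.6, 0.9],
[1.8, -0.5, -1.2, -0.3, 6.6, -0.5, 0.9],
[1.9, -0.5, -0.9, -0.4, 6.6, -0.6, 0.9],
[2.0, -0.4, -0.7, -0.3, 6.5, -0.5, 0.9]
end [492.   59.5 289.6]
[2.1, -0.4, 2.0, 0.0, 0.0, 0.0, 0.9],
[2.1, -0.4, 2.0, 0.0, 0.0, 0.0, 0.9],
[2.2, -0.4, 2.0, 0.0, 0.0, 0.0, 0.9],
[2.1, -0.4, 2.0, 0.0, 0.0, 0.0, 0.9],
[2.2, -0.4, 2.0, 0.0, 0.0, 0.0, 0.9],
[2.1, -0.4, 2.0, 0.0, 0.0, 0.0, 0.9]
end [490.6 189.7 169.6]
```

Call:
apply_moves(series=[[[0.4,-0.6,-2.1,-0.4,6.6,-0.5,0.9],[0.6,-0.6,-2,-0.3,6.6,-0.5,0.9],[0.8,-0.6,-1.9,-0.4,6.6,-0.6,0.9],[1.1,-0.6,-1.8,-0.3,6.6,-0.5,0.9],[1.3,-0.6,-1.7,-0.4,6.6,-0.6,0.9],[1.4,-0.5,-1.5,-0.3,6.6,-0.5,0.9],[1.6,-0.5,-1.4,-0.4,6.6,-0.6,0.9],[1.8,-0.5,-1.2,-0.3,6.6,-0.5,0.9],[1.9,-0.5,-0.9,-0.4,6.6,-0.6,0.9],[2,-0.4,-0.7,-0.3,6.5,-0.5,0.9]]])

```text
t: 10.1
ee_pos: [492.0, 59.9, 289.9]
orientation: [-2.407, -2.016, -0.005]
ft_force: [0.4, -0.1, -0.3]
width: 79.1
```

Call:
apply_moves(series=[[[2.1,-0.4,2,0,0,0,0.9],[2.1,-0.4,2,0,0,0,0.9],[2.2,-0.4,2,0,0,0,0.9],[2.1,-0.4,2,0,0,0,0.9],[2.2,-0.4,2,0,0,0,0.9],[2.1,-0.4,2,0,0,0,0.9],[0,0,0,0,0,0,0.9],[0,0,0,0,0,0,0.9]]])

```text
t: 10.9
ee_pos: [490.6, 189.2, 169.3]
orientation: [2.407, 2.019, -0.003]
ft_force: [-1.0, -0.0, 0.2]
width: 78.8
```

```bash
python3 - <<'E'
from h import *
d=snap("wrist","w4",scale=1.25)
o=ctrl.get_obs(); print(o["qpos"].round(2),o["width"],[(n,(proj("w4",p)*1.25).round(0)) for n,p in dict(L=(490.8,190.1,88),M=(504.3,106.1,88),R=(517.8,22.2,88)).items()])
E
```

```text
[ 0.35  0.37  1.9  -0.    0.87  0.52] 78.98100552544511 [('L', array([393., 255.])), ('M', array([436., 372.])), ('R', array([472., 470.]))]
```

View pics/w4.png

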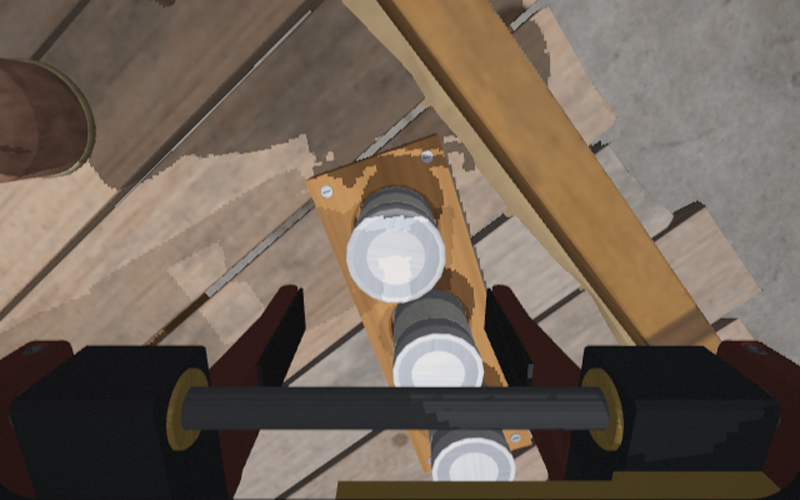

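Left lid centre at (396,256), middle lid at (438,371), within 3 px of prediction. The oil can's edge is at (95,120), and the rail is clear of the right finger.

```bash
python3 - <<'E'
from h import *
f=lambda u,v,z: atz("w4",u/1.25,v/1.25,z).round(1)
L=f(396,256,88); print("L",L,"M",f(438,371,88),"can",f(95,120,60),"rail",f(585,290,0),f(650,345,60))
o=ctrl.get_obs(); s=(o["ee_pos"],R.from_rotvec(o["orientation"]))
plan([492,189.8,54],yawR(-10),8,.9,1,s)
E
```

```text
L [492.5 189.4  88. ] M [505.8 106.8  88. ] can [326.4 297.1  60. ] rail [639.3 102.1   0. ] [658.   82.3  60. ]
[0.0, 0.0, 1.5, 0.0, 0.0, 0.0, 0.9],
[0.0, 0.0, 1.4, 0.0, 0.0, 0.0, 0.9],
[0.0, 0.0, 1.5, 0.0, 0.0, 0.0, 0.9],
[0.0, 0.0, 1.4, 0.0, 0.0, 0.0, 0.9],
[0.0, 0.0, 1.5, 0.0, 0.0, 0.0, 0.9],
[0.0, 0.0, 1.4, 0.0, 0.0, 0.0, 0.9],
[0.0, 0.0, 1.5, 0.0, 0.0, 0.0, 0.9],
[0.1, 0.1, 1.4, 0.0, 0.1, -0.1, 0.9]
end [492.4 189.8  54.1]
```

Call:
apply_moves(series=[[[0.1,0.1,1.5,0,0,0,0.9],[0,0,1.5,0,0,0,0.9],[0,0,1.5,0,0,0,0.9],[0,0,1.5,0,0,0,0.9],[0,0,1.5,0,0,0,0.9],[0,0,1.5,0,0,0,0.9],[0,0,1.5,0,0,0,0.9],[0,0,1,0,0,0,0.9],[0,0,0,0,0,0,0.9]]])

```text
t: 11.85
ee_pos: [492.5, 190.0, 54.9]
orientation: [2.407, 2.017, -0.0]
ft_force: [-0.1, -0.3, 1.4]
width: 78.7
```

Call:
apply_moves(series=[[[0,0,0,0,0,0,0.3],[0,0,0,0,0,0,0.3],[0,0,0,0,0,0,0.3],[0,0,0,0,0,0,0.3],[0,0,0,0,0,0,0.3],[0,0,0,0,0,0,0.3]]])

```text
t: 12.45
ee_pos: [492.5, 191.1, 56.1]
orientation: [2.406, 2.019, 0.001]
ft_force: [-2.7, -1.3, 6.4]
width: 57.4
```

Call:
apply_moves(series=[[[0,0,-0.5,0,0,0,0.3],[0,0,-1,0,0,0,0.3],[0,0,-1.5,0,0,0,0.3],[0,0,-1.5,0,0,0,0.3],[0,0,-1.5,0,0,0,0.3],[0,0,0,0,0,0,0.3],[0,0,0,0,0,0,0.3],[0,0,0,0,0,0,0.3],[0,0,0,0,0,0,0.3],[0,0,0,0,0,0,0.3],[0,0,0,0,0,0,0.3]]])

```text
t: 13.55
ee_pos: [492.4, 190.9, 114.9]
orientation: [2.406, 2.019, 0.0]
ft_force: [0.0, 0.3, -3.7]
width: 57.7
```

Call:
apply_moves(series=[[[0,0,0,0,0,0,0.3],[0,0,0,0,0,0,0.3],[0,0,0,0,0,0,0.3]]])

```text
t: 13.85
ee_pos: [492.7, 191.0, 115.4]
orientation: [2.406, 2.018, 0.002]
ft_force: [-0.0, -0.3, -4.3]
width: 57.6
```

Call:
apply_moves(series=[[[0,0,0,0,0,0,0.3],[0,0,0,0,0,0,0.3]]])

```text
t: 14.05
ee_pos: [492.6, 191.0, 115.4]
orientation: [2.406, 2.018, 0.002]
ft_force: [-0.2, 0.6, -4.5]
width: 57.4
```

```bash
python3 - <<'E'
from h import *
d=snap("side","s6",crop=(290,100,450,260),scale=3.6)
E
```

```text
(no output)
```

View pics/s6.png

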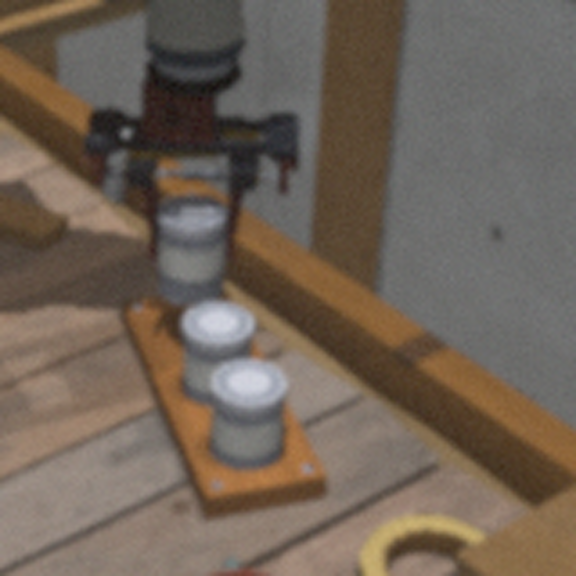

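The left tin hangs upright, clear of the rack, and weighs about 4.3 N, so it is not the full one. I lower and release it.

Call:
apply_moves(series=[[[0,0,1.5,0,0,0,0.3],[0,0,1.5,0,0,0,0.3],[0,0,1,0,0,0,0.3],[0,0,0.7,0,0,0,0.3],[0,0,0.7,0,0,0,0.3],[0,0,0.6,0,0,0,0.3],[0,0,0,0,0,0,0.3],[0,0,0,0,0,0,0.3]]])

```text
t: 14.9
ee_pos: [492.9, 191.1, 55.4]
orientation: [2.406, 2.018, 0.002]
ft_force: [0.6, -0.2, -4.4]
width: 57.5
```

Call:
apply_moves(series=[[[0,0,0,0,0,0,0.9],[0,0,0,0,0,0,0.9],[0,0,0,0,0,0,0.9],[0,0,0,0,0,0,0.9],[0,0,0,0,0,0,0.9]]])

```text
t: 15.4
ee_pos: [492.8, 191.0, 55.5]
orientation: [2.406, 2.018, 0.002]
ft_force: [-0.3, 0.1, -0.2]
width: 79.0
```

```bash
python3 - <<'E'
from h import *
o=ctrl.get_obs(); s=(o["ee_pos"],R.from_rotvec(o["orientation"])); print(o["width"],s[0])
s=plan(s[0]+[0,0,105],None,4,.9,1,s)
s=plan([505,106.3,160],yawR(-10),4,.9,1,s)
s=plan([505,106.3,55],yawR(-10),6,.9,1,s)
E
```

```text
78.99839471050365 [492.83389496 191.03235533  55.49444514]
[0.0, 0.0, -2.6, 0.0, 0.0, 0.0, 0.9],
[0.0, 0.0, -2.6, 0.0, 0.0, 0.0, 0.9],
[0.0, 0.0, -2.6, 0.0, 0.0, 0.0, 0.9],
[0.0, 0.0, -2.7, 0.0, 0.0, 0.0, 0.9]
end [492.7 191.1 160.5]
[-2.0, 0.7, 0.0, 0.0, 0.0, 0.0, 0.9],
[-2.0, 0.7, 0.0, 0.0, 0.0, 0.0, 0.9],
[-2.1, 0.6, 0.0, 0.0, 0.0, 0.0, 0.9],
[-2.0, 0.7, 0.1, 0.1, 0.0, 0.0, 0.9]
end [505.2 106.6 159.5]
[0.0, 0.0, 1.7, 0.0, 0.0, 0.0, 0.9],
[0.0, 0.0, 1.8, 0.0, 0.0, 0.0, 0.9],
[0.0, 0.0, 1.7, 0.0, 0.0, 0.0, 0.9],
[0.0, 0.0, 1.8, 0.0, 0.0, 0.0, 0.9],
[0.0, 0.0, 1.7, 0.0, 0.0, 0.0, 0.9],
[0.0, 0.0, 1.8, 0.0, 0.0, 0.0, 0.9]
end [505.2 106.6  54.5]
```

Call:
apply_moves(series=[[[0,0,-2,0,0,0,0.9],[0,0,-2.5,0,0,0,0.9],[0,0,-3,0,0,0,0.9],[0,0,-3,0,0,0,0.9],[-2,0.7,0,0,0,0,0.9],[-2,0.7,0,0,0,0,0.9],[-2.1,0.6,0,0,0,0,0.9],[-2,0.7,0,0,0,0,0.9],[0,0,0,0,0,0,0.9],[0,0,0,0,0,0,0.9]]])

```text
t: 16.4
ee_pos: [505.1, 106.5, 160.4]
orientation: [2.407, 2.017, 0.002]
ft_force: [-1.1, -0.8, 0.9]
width: 78.7
```

```bash
python3 - <<'E'
from h import *
d=snap("wrist","w5",scale=1.25); o=ctrl.get_obs(); print(o["ee_pos"])
for p in [(492,190.3,88),(505,106.3,88),(518.3,22.8,88)]: print(proj("w5",p)*1.25)
E
```

```text
[505.03917698 106.89879729 160.40209046]
[339.15497044 115.82812919]
[392.45706363 262.41356177]
[436.47558865 381.75007293]
```

View pics/w5.png

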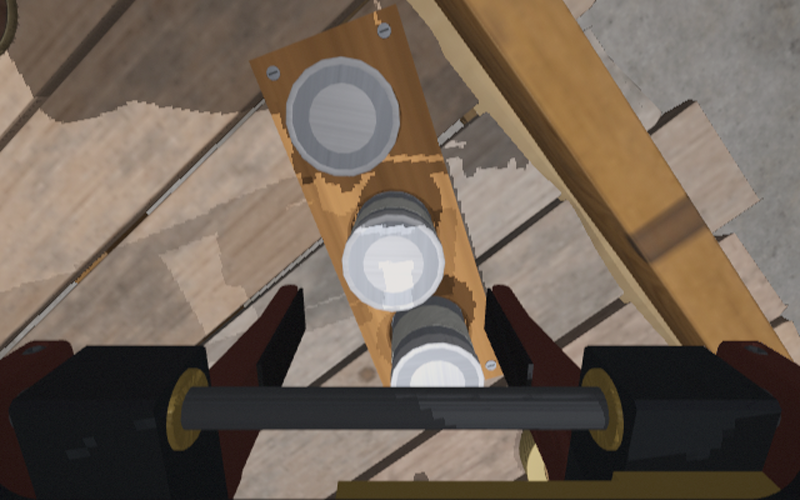

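The left tin is back in its hole at (343,117) against a predicted (339,116), and the middle lid at (394,262) matches within 2 px.

Call:
apply_moves(series=[[[0,0.1,1.5,0,0,0,0.9],[0,0,1.5,0,0,0,0.9],[0,0,1.5,0,0,0,0.9],[0,0,1.5,0,0,0,0.9],[0,0,1.5,0,0,0,0.9],[0,0,1.5,0,0,0,0.9],[0,0,1.5,0,0,0,0.9],[0,0,0,0,0,0,0.9]]])

```text
t: 17.25
ee_pos: [504.8, 107.1, 53.8]
orientation: [-2.405, -2.02, 0.003]
ft_force: [-0.2, 0.9, -0.0]
width: 79.0
```

Call:
apply_moves(series=[[[0,0,0,0,0,0,0.3],[0,0,0,0,0,0,0.3],[0,0,0,0,0,0,0.3],[0,0,0,0,0,0,0.3],[0,0,0,0,0,0,0.3],[0,0,0,0,0,0,0.3]]])

```text
t: 17.85
ee_pos: [505.4, 106.7, 56.0]
orientation: [2.407, 2.019, 0.0]
ft_force: [-4.9, 3.6, 4.4]
width: 58.7
```

Call:
apply_moves(series=[[[0,0,-0.5,0,0,0,0.3],[0,0,-1,0,0,0,0.3],[0,0,-1.5,0,0,0,0.3],[0,0,-1.5,0,0,0,0.3],[0,0,-1.5,0,0,0,0.3],[0,0,0,0,0,0,0.3],[0,0,0,0,0,0,0.3],[0,0,0,0,0,0,0.3],[0,0,0,0,0,0,0.3],[0,0,0,0,0,0,0.3],[0,0,0,0,0,0,0.3]]])

```text
t: 18.95
ee_pos: [505.9, 106.3, 115.0]
orientation: [2.406, 2.019, 0.0]
ft_force: [0.5, 0.4, -6.7]
width: 58.7
```

Call:
apply_moves(series=[[[0,0,0,0,0,0,0.3],[0,0,0,0,0,0,0.3],[0,0,0,0,0,0,0.3]]])

```text
t: 19.25
ee_pos: [506.1, 106.4, 115.4]
orientation: [2.406, 2.018, 0.001]
ft_force: [0.6, 0.0, -6.8]
width: 58.4
```

Call:
apply_moves(series=[[[0,0,0,0,0,0,0.3],[0,0,0,0,0,0,0.3]]])

```text
t: 19.45
ee_pos: [506.1, 106.4, 115.4]
orientation: [2.406, 2.018, 0.002]
ft_force: [-0.2, -0.1, -7.4]
width: 58.8
```

The middle tin weighs about 7 N, so it is likely the full one. I put it back and heft the right tin.

Call:
apply_moves(series=[[[0,0,1.5,0,0,0,0.3],[0,0,1.5,0,0,0,0.3],[0,0,1,0,0,0,0.3],[0,0,0.7,0,0,0,0.3],[0,0,0.7,0,0,0,0.3],[0,0,0.6,0,0,0,0.3],[0,0,0,0,0,0,0.3],[0,0,0,0,0,0,0.3]]])

```text
t: 20.25
ee_pos: [506.4, 106.4, 55.4]
orientation: [2.406, 2.018, 0.002]
ft_force: [-0.3, 0.0, -7.5]
width: 58.5
```

Call:
apply_moves(series=[[[0,0,0,0,0,0,0.9],[0,0,0,0,0,0,0.9],[0,0,0,0,0,0,0.9],[0,0,0,0,0,0,0.9],[0,0,0,0,0,0,0.9]]])

```text
t: 20.75
ee_pos: [506.4, 106.4, 55.6]
orientation: [2.406, 2.018, 0.002]
ft_force: [-0.3, -0.7, -0.3]
width: 78.9
```

Call:
apply_moves(series=[[[0,0,-2,0,0,0,0.9],[0,0,-2.5,0,0,0,0.9],[0,0,-3,0,0,0,0.9],[0,0,-3,0,0,0,0.9],[-2,0.7,0,0,0,0,0.9],[-2,0.7,0,0,0,0,0.9],[-2,0.6,0,0,0,0,0.9],[-2,0.7,0,0,0,0,0.9],[0,0,0,0,0,0,0.9],[0,0,0,0,0,0,0.9]]])

```text
t: 21.75
ee_pos: [518.6, 22.8, 160.4]
orientation: [2.407, 2.017, 0.002]
ft_force: [0.0, 0.7, 0.5]
width: 79.2
```

```bash
python3 - <<'E'
from h import *
d=snap("wrist","w6"); o=ctrl.get_obs(); print(o["ee_pos"])
im=d["img"]; g=cv2.medianBlur(cv2.cvtColor(im,cv2.COLOR_BGR2GRAY),3)
for n,p in dict(L=(492,190.3,88),M=(505.5,106.5,88),R=(518.8,22.8,88)).items():
    c=proj("w6",p); e=proj("w6",np.add(p,(30,0,0))); r=abs(e[0]-c[0])
    x0,y0=max(0,int(c[0]-r-12)),max(0,int(c[1]-r-12)); s=g[y0:int(c[1]+r+12),x0:int(c[0]+r+12)]
    h=cv2.HoughCircles(s,cv2.HOUGH_GRADIENT,1.0,40,param1=80,param2=12,minRadius=int(r-4),maxRadius=int(r+4))
    print(n,c.round(1),r.round(1),None if h is None else [(atz("w6",a+x0,b+y0,88).round(1),a+x0,b+y0,q) for a,b,q in h[0][:2]])
E
```

```text
[518.57496901  23.25121373 160.40213162]
L [217.3 -52.8] 51.0 None
M [271.3  92.9] 45.7 [(array([506.4, 107.2,  88. ]), np.float32(272.5), np.float32(91.5), np.float32(45.1))]
R [314.3 209.7] 41.4 [(array([519.6,  22. ,  88. ]), np.float32(315.5), np.float32(210.5), np.float32(38.8))]
```

Middle is seated where expected and the right lid is on target.

Call:
apply_moves(series=[[[0,0.1,1.5,0,0,0,0.9],[0,0,1.5,0,0,0,0.9],[0,0,1.5,0,0,0,0.9],[0,0,1.5,0,0,0,0.9],[0,0,1.5,0,0,0,0.9],[0,0,1.5,0,0,0,0.9],[0,0,1.5,0,0,0,0.9],[0,0,0,0,0,0,0.9]]])

```text
t: 22.6
ee_pos: [518.5, 23.6, 53.9]
orientation: [-2.405, -2.02, 0.003]
ft_force: [-0.5, -0.2, -0.2]
width: 79.1
```

Call:
apply_moves(series=[[[0,0,0,0,0,0,0.3],[0,0,0,0,0,0,0.3],[0,0,0,0,0,0,0.3],[0,0,0,0,0,0,0.3],[0,0,0,0,0,0,0.3],[0,0,0,0,0,0,0.3]]])

```text
t: 23.2
ee_pos: [519.7, 22.9, 56.1]
orientation: [2.406, 2.018, 0.002]
ft_force: [-2.8, 3.2, 7.8]
width: 58.1
```

Call:
apply_moves(series=[[[0,0,-0.5,0,0,0,0.3],[0,0,-1,0,0,0,0.3],[0,0,-1.5,0,0,0,0.3],[0,0,-1.5,0,0,0,0.3],[0,0,-1.5,0,0,0,0.3],[0,0,0,0,0,0,0.3],[0,0,0,0,0,0,0.3],[0,0,0,0,0,0,0.3],[0,0,0,0,0,0,0.3],[0,0,0,0,0,0,0.3],[0,0,0,0,0,0,0.3]]])

```text
t: 24.3
ee_pos: [519.5, 22.7, 115.0]
orientation: [2.406, 2.019, 0.0]
ft_force: [-0.5, -0.1, -2.3]
width: 57.8
```

Call:
apply_moves(series=[[[0,0,0,0,0,0,0.3],[0,0,0,0,0,0,0.3],[0,0,0,0,0,0,0.3]]])

```text
t: 24.6
ee_pos: [519.8, 22.7, 115.4]
orientation: [2.406, 2.018, 0.001]
ft_force: [0.4, 0.8, -3.9]
width: 57.9
```

Call:
apply_moves(series=[[[0,0,0,0,0,0,0.3],[0,0,0,0,0,0,0.3]]])

```text
t: 24.8
ee_pos: [519.8, 22.7, 115.5]
orientation: [2.406, 2.018, 0.001]
ft_force: [-0.3, 0.0, -2.3]
width: 57.8
```

The right tin weighs about 3 N, so the middle one (about 7 N) is the full one. I put the right tin back and return to the middle.

Call:
apply_moves(series=[[[0,0,1.5,0,0,0,0.3],[0,0,1.5,0,0,0,0.3],[0,0,1,0,0,0,0.3],[0,0,0.7,0,0,0,0.3],[0,0,0.7,0,0,0,0.3],[0,0,0.6,0,0,0,0.3],[0,0,0,0,0,0,0.3],[0,0,0,0,0,0,0.3]]])

```text
t: 25.6
ee_pos: [519.6, 22.8, 55.3]
orientation: [2.406, 2.019, 0.001]
ft_force: [-1.1, 0.6, -4.7]
width: 58.0
```

Call:
apply_moves(series=[[[0,0,0,0,0,0,0.9],[0,0,0,0,0,0,0.9],[0,0,0,0,0,0,0.9],[0,0,0,0,0,0,0.9],[0,0,0,0,0,0,0.9]]])

```text
t: 26.1
ee_pos: [520.1, 22.7, 55.6]
orientation: [2.406, 2.018, 0.002]
ft_force: [0.6, -0.1, 0.8]
width: 78.9
```

Call:
apply_moves(series=[[[0,0,-2,0,0,0,0.9],[0,0,-2.5,0,0,0,0.9],[0,0,-3,0,0,0,0.9],[0,0,-3,0,0,0,0.9],[2,-0.7,0,0,0,0,0.9],[2,-0.7,0,0,0,0,0.9],[2,-0.7,0,0,0,0,0.9],[2,-0.7,0,0,0,0,0.9],[0,0,0,0,0,0,0.9],[0,0,0,0,0,0,0.9]]])

```text
t: 27.1
ee_pos: [506.0, 106.4, 160.4]
orientation: [2.405, 2.02, 0.001]
ft_force: [-0.6, 0.5, -0.6]
width: 78.9
```

Call:
apply_moves(series=[[[0,0,1.5,0,0,0,0.9],[0,0,1.5,0,0,0,0.9],[0,0,1.5,0,0,0,0.9],[0,0,1.5,0,0,0,0.9],[0,0,1.5,0,0,0,0.9],[0,0,1.5,0,0,0,0.9],[0,0,1.5,0,0,0,0.9],[0,0,0,0,0,0,0.9]]])

```text
t: 27.9
ee_pos: [505.1, 105.1, 53.8]
orientation: [-2.407, -2.018, 0.003]
ft_force: [0.5, -0.2, -0.0]
width: 79.0
```

Call:
apply_moves(series=[[[0,0,0,0,0,0,0.3],[0,0,0,0,0,0,0.3],[0,0,0,0,0,0,0.3],[0,0,0,0,0,0,0.3],[0,0,0,0,0,0,0.3],[0,0,0,0,0,0,0.3]]])

```text
t: 28.5
ee_pos: [506.5, 106.3, 56.1]
orientation: [2.405, 2.018, 0.002]
ft_force: [-0.9, -1.4, 7.1]
width: 58.9
```

Call:
apply_moves(series=[[[0,0,-0.5,0,0,0,0.3],[0,0,-1.5,0,0,0,0.3],[0,0,-2,0,0,0,0.3],[0,0,-2,0,0,0,0.3],[0,0,-2,0,0,0,0.3],[0,0,-2,0,0,0,0.3],[0,0,-2,0,0,0,0.3],[0,0,-0.5,0,0,0,0.3],[0,0,0,0,0,0,0.3],[0,0,0,0,0,0,0.3],[0,0,0,0,0,0,0.3],[0,0,0,0,0,0,0.3]]])

```text
t: 29.7
ee_pos: [505.4, 106.3, 179.4]
orientation: [2.407, 2.019, -0.001]
ft_force: [0.3, 0.3, -7.5]
width: 58.8
```

```bash
python3 - <<'E'
from h import *
a=snap("side","s7")["img"][100:300,270:430]; t=snap("top","t7")["img"][140:230,260:440]
w=np.zeros((600,800,3),np.uint8); w[:,:480]=cv2.resize(a,(480,600),interpolation=cv2.INTER_CUBIC)
w[:160,480:]=cv2.resize(t,(320,160),interpolation=cv2.INTER_CUBIC); cv2.imwrite("pics/c7.png",w)
E
```

```text
(no output)
```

View pics/c7.png

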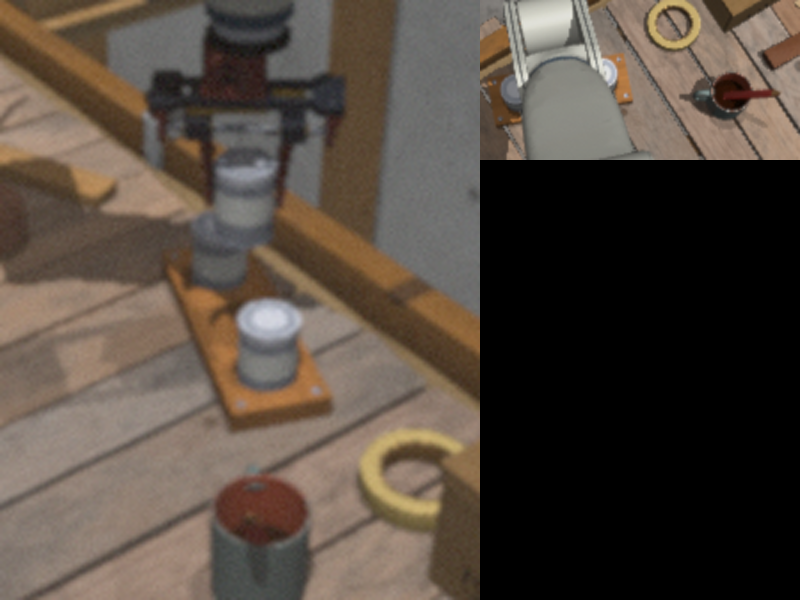

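The middle tin is held upright about 13 cm up. The left and right tins are seated, and the pencil is still in the mug. I hand it in.

```bash
python3 - <<'E'
from h import *
o=ctrl.get_obs(); print(o["t"],o["ee_pos"],o["ft_force"],o["qvel"].round(3),o["width"]); print(ctrl.close_job())
E
```

```text
29.8 [505.69618436 106.30514494 179.73071798] [-0.95078625  0.54396627 -7.77322878] [ 0.001 -0.005 -0.005  0.001  0.003  0.002] 58.23885644440145
the job is handed in; nothing more can be done
None
```

The job is handed in at 29.8 s, and the full tin is the middle one. The hand-in reports no verdict.

I lifted the pencil off the lids and stood it in the mug, point up. I then hefted the three tins from left to right and put each back in its own hole:

| Tin | Measured weight |
|---|---|
| Left | about 4.3 N |
| Middle | about 7.0 N |
| Right | about 2.3–3.9 N (4.7 N once while lowering; readings are noisy) |

I then lifted the middle tin again. It is held upright and still, with its bottom about 13 cm above the bench.

- **Last checks:** The last pictures show the left and right tins in their holes, the pencil leaning in the upright mug with its point out, and nothing else visibly moved. The force at hand-in read 7.8 N, with the grip 58 mm wide and the joints still.
- **Not measured:** I judged the pencil's lean and the seating of the right tin, after I put it back, only by eye.
- **Disagreements:** The side camera differed from the wrist camera by up to about 16 mm along y, so I relied on the wrist view. I viewed 13 pictures, three past the budget of 10.

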